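Hold the portafilter rest against its mounting plate

ROBOT

A 6-joint arm with a two-finger parallel gripper is mounted at the origin on the work surface. World frame = base frame: x ahead of the robot, y to its left, z up, the work surface at z = 0. Lengths are in m, angles in degrees, forces in N, time in s.
With the tool pointing down it reaches from about 0.35 to 0.875 m from the base axis. Payload 4.2 kg.
Tool frame: the origin (TCP) lies where the fingers leave the gripper's body, on its centre line; the fingertips stand 73 mm ahead of it and the grasp point (between the pads) lies ahead of it (pinch_z is the y of the grasp point in the tool frame, in m); y points along the fingers, z is the direction in which the jaws open and shut, and the axes are right-handed (so a half turn about y gives the same grasp; the last joint's range is limited). The gripper opens to 85 mm and grips with 20 to 120 N. Pads are 22 mm wide; open, the fingers measure 114 mm over their backs; the gripper's body (76 mm by 85 mm) begins 54 mm behind the grasp point. The pads swing forward as they close: fully open they stand 13 mm farther back than shut.
Start: joints at [80.306, 22.042, 0.453, 0, -68.411, -14.817], TCP at [0.259, 0.569, 0.304] pointing down, gripper open.
Joint ranges: [-179.83, 179.83], [-69.29, 118.12], [-61.27, 80.66], [-181.25, 117.63], [-171.15, -9.14], [-177.46, 177.46]. Speed limits (degrees/s): [159.86, 159.86, 180, 180, 180, 180].

INTERFACE

Orientations are given as [roll, pitch, yaw] about the fixed x, y, z axes, in that order (R = Rz(yaw) Ry(pitch) Rx(roll)).
In Python, from rig import * gives the robot as it stands. The module is installed in compiled form; this text tells all that it offers.
- The arm moves only by the shell command python3 -m jog 'ROWS' [OPENING] [FORCE]. ROWS is JSON, a list of rows, each a list of 6 numbers: the shift along the tool's x, y, z in mm, then the turn, a rotation vector about the tool's x, y, z in rad. A call has exactly 5 rows; each row shifts and turns the commanded pose from where the row before left it, along the tool's axes as they then stand; what a row does not reach is not made up. A row lasts 1/12 s, in which the tool goes at most 41.7 mm and 7.16 degrees, less where a joint would pass 70% of its speed; a pose out of reach is approached as far as the arm can. A call is refused whole if a number of a shift passes 41.7 or a number of a turn 0.125, either way. A call with a gripper value outside its range is refused whole. OPENING is the opening in per cent of the stroke, from 0 (shut) to 100 (fully open), set as the call begins (- or left out, the last holds). The fingers move at their own pace and stop on an object; FORCE is the grip in N (left out, the last holds). Time passes only in rows, so rows that do not move let the fingers close, or fill a call up. It gives the time, the measured TCP pose, the force and the opening at its end, in the units of the state.
- state(): the state, without advancing time (a new reading comes with each control period).
- grab_frame(name): name is "side" or "top"; returns the picture (400x640x3 uint8, red, green, blue); there is no depth.
- camera_info(name): a dict with "camera_matrix" (3x3 intrinsics, pixels), "pose" (4x4, takes a point from camera to world coordinates). Camera axes: x right, y up, looking along -z (the intrinsics and any distortion apply to the point x, -y, -z); pixel columns grow to the right and rows downward; lengths in m; the calibration is good to about 2 mm. A picture is of the moment at which its call begins. camera_info takes no time and is no camera call.
- close_job(): hands the job in, once; it reports no verdict.
Trained networks look in the newest picture that a camera, given by its name, has taken for a name from the list of things; names that differ only in an ending like _2 or _b are one class to them, and where a whole thing is asked for, a point or a joint stands for the part that bears it (a point fixed in the world has none). Each returns a list of dicts, best first, with "conf" (0 to 1); they miss things now and then, are a little off and sometimes report something else, mostly with a low value. They report only what shows in the picture. A call takes as long as a camera call. They do not tell look-alikes from the thing itself.
- regions_of(camera, label): "pixels" (400x640 bool, what is visible of it) and "rect" ([left, top, width, height] in pixels, round what is visible of it).
The state is a dict: "time_s": time; "joint_positions": joint angles; "qd": joint speeds; "joint_efforts": joint torques, N m; "ee_pos": TCP position; "orientation": TCP orientation; "force": force on the tool from outside, world axes, zero at the start; "moment": the same for the moment, N m; "gripper_width": opening from 0.0 (shut) to 1.0 (fully open).
Only numpy, scipy, OpenCV 4.12 (cv2) and the standard library are available. Lean on these libraries where they do the work, as an engineer would, in place of code of your own. Each camera call takes 0.05 s, during which the arm holds its last target. There are 200 camera calls.

TASK

Be the third hand for the person who will screw the new portafilter rest (the bigger one, with two prongs) to the sprung plate of its mounting stand: pick the rest up and press its steel flange squarely against the plate, edges flush all round, with a steady push of about 10 N, so that the plate's face gives way to midway between the two black lines on the base and never reaches its stop. Push with the rest only, not with the gripper, leave everything else on the counter where it is, and when the push has been steady for two seconds finish while still gripping the rest in the air and holding that push: do not let go.

Things in the scene. Friction and masses are not known exactly. Their poses are not given: they have to be found in the camera images.
- rest_grip (a point): Portafilter rest: oak block 60 (x) x 44 (y) x 48 (z) mm, a steel flange 80 wide (y) x 60 tall x 6 thick on its +x end, two steel prongs 28 apart reaching 44 beyond its -x end. Stands upright on the counter, about 0.35 kg. This point is the block's middle, 28 above the underside: grasp here across the 44 width (along y); the flange is 30 away. z up.
- rest_back (a point): Centre of the back face of the rest's flange, the face that goes against the plate: 36 mm from rest_grip along the rest's x and 30 above its underside (2 above rest_grip). Same axes; x points out of that face.
- plate_face (a point): Centre of the front face of the stand's sprung steel plate, 80 wide (y) x 60 tall (z) x 8 thick mm, the same outline as the flange. It moves with the plate. x is level and points into the plate, the way to push it; z up. It is 75 above the counter; the plate's lower edge is 25 above the stand's base.
- stand_base (a point): Top of the stand's base, straight below the plate's face when the plate is at rest, 20 mm above the counter; axes as plate_face. The base (130 x 150, fixed) spans x -60 to 70; a fixed bracket behind the plate, from x 47, rises to 105 above the counter. Beside the plate two black lines lie across the base at x 7 and 18.
- plate (a joint): How far the plate has been pushed in, m: 0 at rest, 0.026 at its stop. Springs push it back with 0.8 N per mm, from 0 N at rest, so 10 N is 12.5 mm, midway between the two black lines.
- spoon_rest: the small spoon rest, a bystander: like the portafilter rest but smaller (flange 50 x 42, block 34 wide and 36 tall) and with a single prong; sizes in mm, origin at the centre of its underside.
- pitcher: steel milk pitcher, bystander, 84 across, 105 tall, with a handle; sizes in mm, origin at the centre of its underside.
- cup: white ceramic coffee cup, bystander, 84 across, 62 tall, with a handle; sizes in mm, origin at the centre of its underside.
- tamper: steel coffee tamper standing on its 58 disc, bystander, 92 tall; sizes in mm, origin at the centre of its underside.
- paper_cups: stack of upturned paper cups, bystander, 80 across, 132 tall; sizes in mm, origin at the centre of its underside.
- jar: brown glass jar with a wooden cap, bystander, 80 across, 110 tall; sizes in mm, origin at the centre of its underside.
- shaker: steel powder shaker, bystander, 64 across, 96 tall; sizes in mm, origin at the centre of its underside.
There are look-alikes about, which are no part of the job. What is shaped like the part that bears rest_grip but pink, purple or yellow is not meant.

How it is judged (in metres and radians):
On the way, in this order (a step that is already met when the one before it is completed fails the run):
1. the rest is gripped and lifted off the counter (height (world z) of rest_grip above 0.05 m and contact force between the fingers and rest above 3 N), for 0.2 s.
2. the flange is pressed squarely and flush against the plate with a push that stays within the band for a second (y of rest_back in the frame of plate_face between -0.007 and 0.007 m and z of rest_back in the frame of plate_face between -0.007 and 0.007 m and angle between the x axis of rest_back and the x axis of plate_face, either way round below 0.12 rad and angle between the z axis of rest_back and the z axis of plate_face, either way round below 0.12 rad and x of rest_back in the frame of plate_face above -0.004 m and contact force between rest and plate between 5 and 15 N and value of joint plate between 0.0065 and 0.0185 m and contact force between the fingers and rest above 3 N and contact force between each of the arm, the fingers and plate below 1 N), for 1 s.
At the end, for the whole second after the job is handed in: The robot still grips the rest, in the air, its flange flat on the plate: centres within 7 mm sideways and in height, turned and tipped by less than 0.12 rad; push between 5 and 15 N and plate pushed in 6.5 to 18.5 mm, steady (rest slower than 15 mm/s), the gripper not touching the plate (all of step 2 and velocity of joint plate between -0.01 and 0.01 m/s and linear speed of rest below 0.015 m/s); the arm keeps its last pose, push and grip.
It fails at once if the plate is pushed to its stop (value of joint plate above 0.024 m).
It fails at once if the gripper or arm pushes the plate itself (contact force between any of the arm, the fingers and plate above 3 N).
It fails at once if another thing on the counter is moved by more than 30 mm or knocked over (distance of any of spoon_rest, pitcher, cup, tamper, paper_cups, jar, shaker from where it was at the start of the episode above 0.03 m or angle between any of spoon_rest, pitcher, cup, tamper, paper_cups, jar, shaker's own z axis and vertical above 0.5 rad).
It also fails if it takes over 43 s, if anything falls off the work surface, if the arm or the gripper's body presses on something with over 40 N, if the wrist force passes 120 N, or if a joint passes its speed limit or range.

## Working session

There is one attempt and no reset: what is moved stays moved. The work goes in short steps, Python scripts to look and compute and a shell command to move; the robot and the scene stay as the last step left them, time stands still between calls to the robot, and variables do not carry over. Pictures are saved under pics/ and viewed, about 8 in all and at most 12, crops included, and the job is handed in when it is done.

```bash
mkdir -p pics; python3 - <<'E'
from rig import *
import cv2,numpy as np
s=state();print({k:np.round(v,3).tolist() for k,v in s.items()})
for n in("side","top"):
    f=grab_frame(n);cv2.imwrite(f"pics/{n}0.png",f[:,:,::-1])
    c=camera_info(n);print(n,np.round(c["camera_matrix"],1).tolist(),np.round(c["pose"],3).tolist(),[k for k in c])
    for l in("rest_grip","plate","stand_base","spoon_rest"):
        try:
            for r in regions_of(n,l): print(l,round(r["conf"],2),r["rect"],int(r["pixels"].sum()))
        except Exception as e: print(l,e)
E
```

```text
{'time_s': 0.0, 'joint_positions': [80.306, 22.091, 0.38, -0.032, -68.411, -14.818], 'qd': [0.055, -0.079, -0.029, -0.129, -0.061, -0.008], 'joint_efforts': [0.0, -39.229, 18.839, 4.186, -0.005, 0.0], 'ee_pos': [0.259, 0.568, 0.303], 'orientation': [-89.875, 0.002, 155.476], 'force': [-0.387, -0.102, 0.728], 'moment': [0.025, 0.021, 0.001], 'gripper_width': 0.995}
side [[432.5, 0.0, 321.4], [0.0, 432.5, 199.0], [0.0, 0.0, 1.0]] [[0.967, 0.206, -0.15, 0.35], [-0.254, 0.737, -0.626, -0.814], [-0.018, 0.643, 0.765, 1.039], [0.0, 0.0, 0.0, 1.0]] ['camera_matrix', 'pose']
rest_grip 0.94 [261.7, 294.9, 46.5, 35.7] 827
rest_grip 0.76 [294.6, 145.2, 31.0, 32.0] 584
rest_grip 0.73 [320.6, 275.2, 43.2, 33.3] 675
plate 0.62 [344.2, 178.3, 18.2, 26.4] 263
stand_base 0.55 [322.1, 174.3, 64.3, 61.1] 2143
spoon_rest 0.84 [275.9, 128.4, 26.7, 18.6] 296
top [[427.7, 0.0, 312.4], [0.0, 427.7, 196.3], [0.0, 0.0, 1.0]] [[0.019, 0.974, -0.227, 0.262], [-1.0, 0.019, -0.002, -0.031], [0.002, 0.227, 0.974, 1.26], [0.0, 0.0, 0.0, 1.0]] ['camera_matrix', 'pose']
rest_grip 0.81 [219.6, 176.9, 41.9, 39.0] 665
rest_grip 0.74 [388.5, 184.4, 37.4, 42.1] 681
rest_grip 0.6 [403.5, 247.1, 25.6, 26.1] 449
rest_grip 0.59 [336.9, 261.9, 41.3, 29.7] 526
plate 0.5 [299.2, 152.6, 26.9, 18.0] 286
stand_base 0.91 [283.1, 143.5, 59.9, 53.2] 2209
spoon_rest 0.68 [186.2, 191.5, 19.4, 34.5] 427
```

```bash
ls .; python3 -c "import rig;print([n for n in dir(rig) if n[0]!='_'], getattr(rig,'pinch_z',None))"
```

```text
pics
['IKError', 'camera_info', 'close_job', 'grab_frame', 'pinch_z', 'regions_of', 'state'] 0.0539
```

View pics/side0.png

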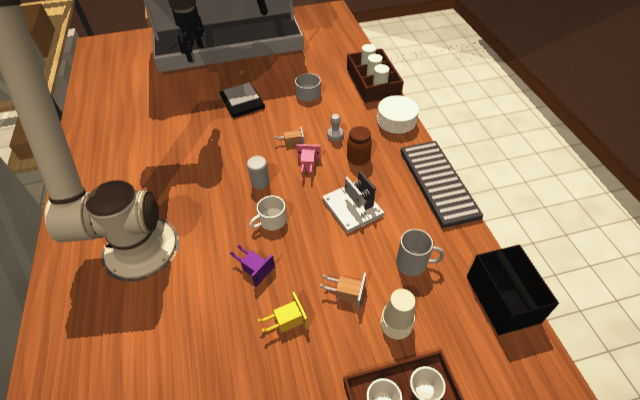

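View pics/top0.png

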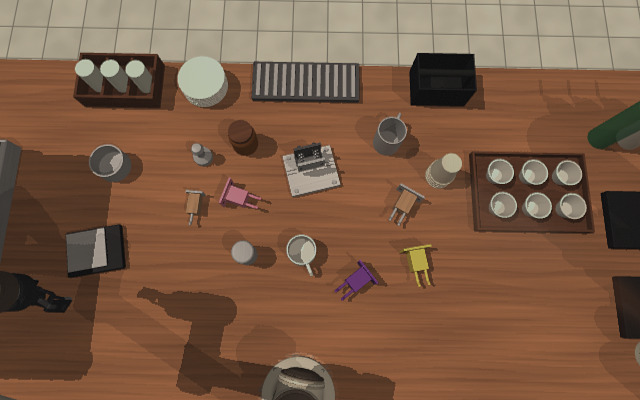

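```bash
python3 - <<'E'
import cv2,numpy as np
s=cv2.imread("pics/side0.png");t=cv2.imread("pics/top0.png")
def c(i,x,y): return cv2.resize(i[y:y+60,x:x+80],(400,300),interpolation=cv2.INTER_CUBIC)
cv2.imwrite("pics/crop0.png",np.vstack([np.hstack([c(s,305,260),c(s,315,172)]),np.hstack([c(t,365,172),c(t,272,140)])]))
E
```

```text
(no output)
```

View pics/crop0.png

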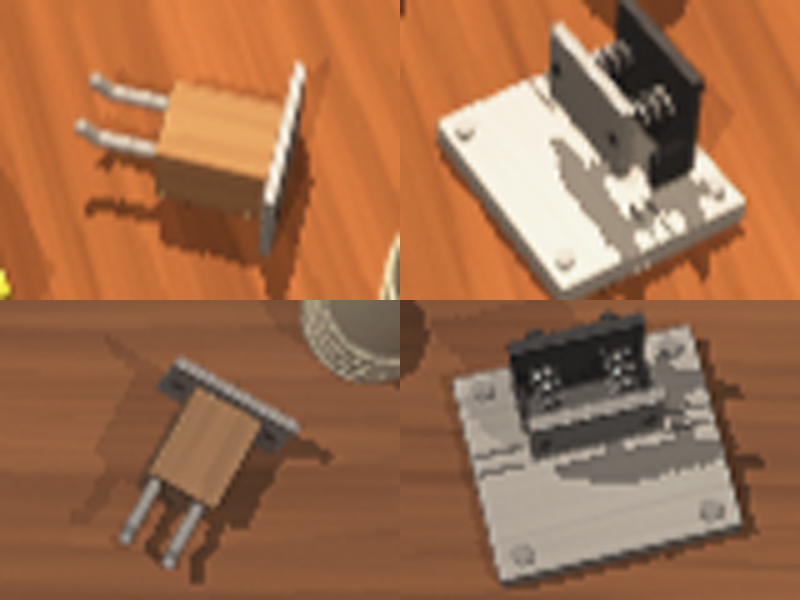

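```bash
cat >h.py <<'E'
import numpy as np,cv2
from rig import *
from scipy.optimize import least_squares
def proj(n,P):
    c=camera_info(n);T=np.array(c["pose"]);K=np.array(c["camera_matrix"])
    p=(np.atleast_2d(P)-T[:3,3])@T[:3,:3]
    p=np.c_[p[:,0],-p[:,1],-p[:,2]]@K.T
    return p[:,:2]/p[:,2:]
def place(q,M):
    c,s=np.cos(q[3]),np.sin(q[3])
    return np.asarray(M)@np.array([[c,-s,0],[s,c,0],[0,0,1]]).T+q[:3]
def fit(obs,q0,off):
    # obs: {cam: [(model mm),(crop u,v)]}; off {cam:(x0,y0,ox,oy)}
    def res(q):
        r=[]
        for n,L in obs.items():
            x0,y0,ox,oy=off[n]
            uv=np.array([(((u-ox)+.5)/5-.5+x0,((v-oy)+.5)/5-.5+y0) for _,(u,v) in L])
            r.append(proj(n,place(q,np.array([m for m,_ in L])/1000))-uv)
        return np.vstack(r).ravel()
    s=least_squares(res,q0,loss="soft_l1",f_scale=.6)
    return s.x,res(s.x).reshape(-1,2)
def box(x,y,z): 
    P=np.array([(a,b,c) for a in x for b in y for c in z])/1000
    E=[(i,j) for i in range(8) for j in range(i+1,8) if bin(i^j).count("1")==1]
    return P,E
REST=[box((-30,30),(-22,22),(4,52)),box((30,36),(-40,40),(0,60))]
STAND=[box((-60,70),(-75,75),(0,20)),box((0,8),(-40,40),(45,105))]
def draw(img,n,q,boxes,x0,y0,k):
    for P,E in boxes:
        uv=(proj(n,place(q,P))-[x0,y0]+.5)*k-.5
        for i,j in E: cv2.line(img,*[tuple(int(round(a*16)) for a in uv[e]) for e in(i,j)],(0,255,0),1,cv2.LINE_AA,4)
E
cat > f.py <<'E'
from h import *
rest={"top":[((36,40,60),(180,358)),((36,-40,60),(299,427)),((30,40,60),(174,367)),((30,-40,60),(293,435)),((-30,22,52),(150,475)),((-30,-22,52),(213,507))],
"side":[((-30,22,52),(177,83)),((-30,-22,52),(160,162)),((30,22,52),(283,101)),((36,40,60),(304,66)),((36,-40,60),(274,190)),((36,-40,0),(268,252))]}
st={"top":[((-60,75,20),(500,576)),((-60,-75,20),(742,520)),((70,75,20),(455,380)),((70,-75,20),(690,325)),((0,40,105),(527,433)),((0,-40,105),(662,400)),((0,40,45),(535,455)),((0,-40,45),(660,425))],
"side":[((-60,75,20),(440,122)),((-60,-75,20),(560,290)),((70,-75,20),(745,205)),((0,40,105),(553,28)),((0,40,45),(553,97)),((0,-40,45),(638,180))]}
qr,r1=fit(rest,[.5,-.22,0,-.5],{"top":(365,172,0,300),"side":(305,260,0,0)})
qs,r2=fit(st,[.6,0,0,.2],{"top":(272,140,400,300),"side":(315,172,400,0)})
print(qr.round(4),np.degrees(qr[3]));print(r1.round(1).tolist());print(qs.round(4),np.degrees(qs[3]));print(r2.round(1).tolist())
s=cv2.imread("pics/side0.png");t=cv2.imread("pics/top0.png")
def c(i,n,x,y,q,b):
    o=cv2.resize(i[y:y+60,x:x+80],(400,300),interpolation=cv2.INTER_CUBIC);draw(o,n,q,b,x,y,5);return o
cv2.imwrite("pics/ov.png",np.vstack([np.hstack([c(s,"side",305,260,qr,REST),c(s,"side",315,172,qs,STAND)]),np.hstack([c(t,"top",365,172,qr,REST),c(t,"top",272,140,qs,STAND)])]))
E
python3 f.py
```

```text
[ 0.5368 -0.3003 -0.0048 -0.4976] -28.50977365318759
[[-0.8, -0.3], [0.0, -0.9], [-0.6, -0.4], [0.3, -0.7], [-0.2, -0.9], [0.8, 0.1], [-1.4, -0.7], [-1.7, -1.6], [0.1, 0.4], [-0.4, 0.3], [-0.1, 3.1], [-0.0, 1.4]]
[ 0.6319 -0.0227 -0.0049  0.2491] 14.2703253463803
[[-0.4, -0.0], [-0.2, 0.1], [-0.7, -1.1], [-0.0, -0.7], [0.3, -1.2], [0.7, -0.7], [-0.7, 0.5], [0.5, 0.6], [-0.6, -0.0], [0.4, 0.3], [0.5, -0.1], [-0.2, 0.2], [-0.7, -0.2], [-3.7, 0.9]]
```

View pics/ov.png

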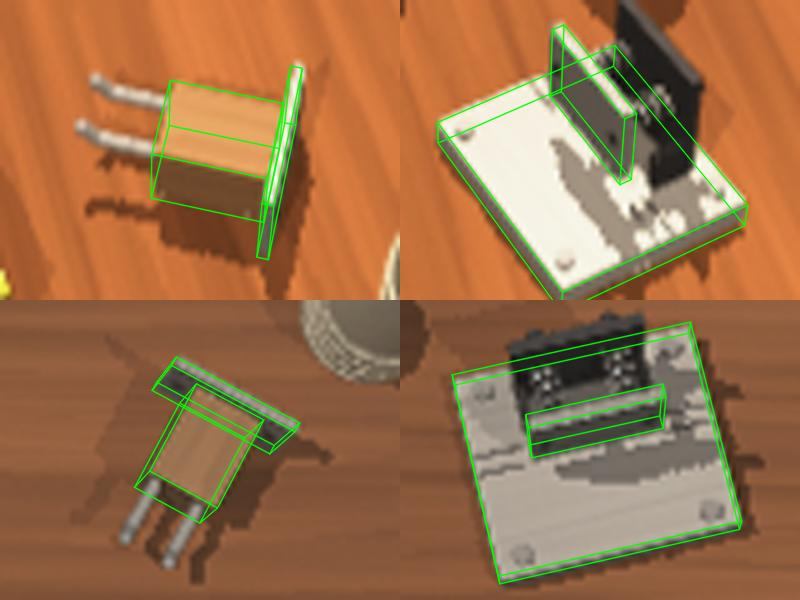

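```bash
sed -i 's/(274,190)/(271,205)/; s/(160,162)/(153,155)/; s/(177,83)/(174,82)/; s/(638,180)/(622,182)/' f.py; python3 f.py|grep -v '\[\['
sed 's/s=least_squares(res,q0/s=least_squares(lambda q:np.r_[res(q),q[2]*1e5],q0/' h.py>/tmp/h.py; cp f.py /tmp/; cd /tmp; mkdir -p pics; cp pics/*0.png pics; python3 f.py
# top-only with z=0
sed -i 's/for n,L in obs.items():/for n,L in [("top",obs["top"])]:/' h.py; python3 f.py|grep -v '\[\['
```

```text
[ 0.5365 -0.3002 -0.0046 -0.5092] -29.175090918268868
[ 0.6318 -0.0227 -0.005   0.2486] 14.243102726024116
[ 0.5356 -0.3008 -0.     -0.5102] -29.233539798116674
[[-0.1, -0.4], [0.7, -0.7], [0.1, -0.5], [1.0, -0.5], [0.2, -1.0], [1.2, 0.2], [-1.0, -1.2], [-0.8, -1.0], [-0.1, -0.1], [-0.5, -0.2], [-0.0, -0.4], [-0.5, 1.0]]
[ 0.6304 -0.0242 -0.      0.2498] 14.313787513440221
[[0.0, 0.1], [0.4, 0.2], [-0.3, -1.2], [0.5, -0.8], [0.7, -1.2], [1.3, -0.7], [-0.3, 0.5], [1.0, 0.6], [-1.0, -0.6], [0.1, -0.1], [0.3, -0.6], [-0.5, -0.4], [-1.0, -0.8], [-0.8, -0.1]]
[ 0.5343 -0.2991 -0.     -0.524 ] -30.025285052666586
[ 0.6293 -0.0229 -0.      0.2579] 14.777328318396883
```

```bash
python3 -m jog '[[0,0,0,0,0.084,0],[-20,0,19,0,0,0],[-30,0,28,0,0,0],[-30,0,28,0,0,0],[-30,0,28,0,0,0]]' 100 80
python3 -m jog '[[-30,0,28,0,0,0],[-30,0,28,0,0,0],[-30,0,28,0,0,0],[-30,0,28,0,0,0],[-30,0,28,0,0,0]]'
python3 -m jog '[[-30,0,28,0,0,0],[-30,0,28,0,0,0],[-30,0,28,0,0,0],[-30,0,28,0,0,0],[-30,0,28,0,0,0]]'
python3 -m jog '[[-30,0,28,0,0,0],[-30,0,28,0,0,0],[-30,0,28,0,0,0],[-30,0,28,0,0,0],[-30,0,28,0,0,0]]'
cat >> h.py <<'E'
def go(x,y,z,yaw):
    # remaining shift in tool axes (mm) and turn (rad about tool y) to a tool-down pose
    from scipy.spatial.transform import Rotation as Ro
    s=state();R=Ro.from_euler("xyz",s["orientation"],degrees=True)
    d=R.inv().apply(np.array([x,y,z])-s["ee_pos"])*1000
    G=Ro.from_euler("xyz",[-90,0,yaw],degrees=True)
    print("t",round(s["time_s"],2),"pos",np.round(s["ee_pos"],4),"ori",np.round(s["orientation"],2),"F",np.round(s["force"],1),"w",round(s["gripper_width"],3),"\nshift",d.round(1),"turn",(R.inv()*G).as_rotvec().round(4))
E
python3 -c "from h import *;go(.536,-.3,.2,150.7);go(.536,-.3,.082,150.7)"
```

```text
time_s: 0.92
ee_pos: [0.3048, 0.4235, 0.3037]
orientation: [-90.0, 0.0, 150.7]
force: [0.5, 0.6, 0.1]
gripper_width: 1.0
time_s: 1.33
ee_pos: [0.367, 0.2275, 0.3043]
orientation: [-90.1, 0.0, 150.7]
force: [1.1, 0.3, -1.0]
gripper_width: 0.998
time_s: 1.75
ee_pos: [0.4292, 0.032, 0.3045]
orientation: [-90.1, 0.1, 150.7]
force: [1.7, 0.7, -0.5]
gripper_width: 1.0
time_s: 2.17
ee_pos: [0.4916, -0.1638, 0.3042]
orientation: [-90.0, 0.0, 150.7]
force: [0.4, -0.0, 0.7]
gripper_width: 0.998
t 2.17 pos [ 0.4916 -0.1638  0.3042] ori [-9.0020e+01  4.0000e-02  1.5066e+02] F [ 0.4 -0.   0.7] w 0.998 
shift [-105.4  104.3   97. ] turn [ 0.0004 -0.0006 -0.0008]
t 2.17 pos [ 0.4916 -0.1638  0.3042] ori [-9.0020e+01  4.0000e-02  1.5066e+02] F [ 0.4 -0.   0.7] w 0.998 
shift [-105.3  222.3   97.1] turn [ 0.0004 -0.0006 -0.0008]
```

```bash
python3 -m jog '[[-26,20,24,0,0,0],[-26,20,24,0,0,0],[-26,20,24,0,0,0],[-26,20,24,0,0,0],[0,20,0,0,0,0]]' >/dev/null
python3 -m jog '[[0,30,0,0,0,0],[0,20,0,0,0,0],[0,0,0,0,0,0],[0,0,0,0,0,0],[0,0,0,0,0,0]]'
python3 - <<'E'
from h import *
go(.536,-.3,.082,150.7)
a=[]
for n,x,y in(("side",305,230),("top",365,172)):
    f=grab_frame(n);cv2.imwrite(f"pics/{n}1.png",f[:,:,::-1])
    o=cv2.resize(f[y:y+75,x:x+80,::-1],(400,375),interpolation=cv2.INTER_CUBIC)
    draw(o,n,[.536,-.3005,0,np.radians(-29.3)],REST,x,y,5);a.append(o)
cv2.imwrite("pics/near.png",np.hstack(a))
E
```

```text
time_s: 3.0
ee_pos: [0.5361, -0.2965, 0.1555]
orientation: [-90.0, 0.2, 150.7]
force: [-0.0, 0.2, 0.1]
gripper_width: 0.996
t 3.0 pos [ 0.5361 -0.2965  0.1555] ori [-90.     0.16 150.73] F [-0.   0.2  0.1] w 0.996 
shift [-1.5 73.5  3.1] turn [ 0.      0.0005 -0.0028]
```

View pics/near.png

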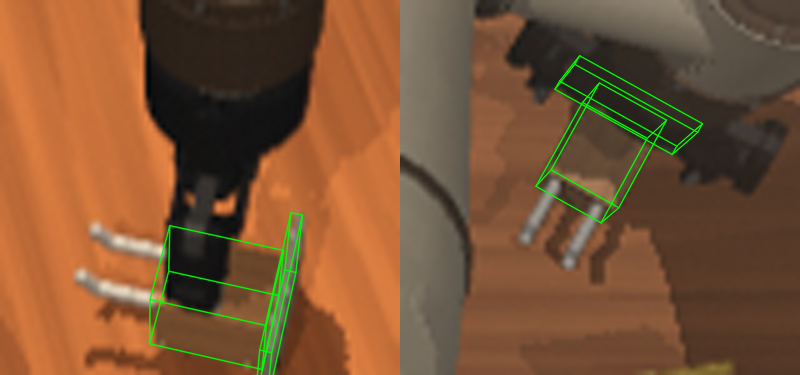

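```bash
python3 -m jog '[[-1.5,25,3.5,0,0,0],[0,25,0,0,0,0],[0,15,0,0,0,0],[0,10,0,0,0,0],[0,0,0,0,0,0]]' >/dev/null
python3 -m jog '[[0,0,0,0,0,0],[0,0,0,0,0,0],[0,0,0,0,0,0],[0,0,0,0,0,0],[0,0,0,0,0,0]]' 0 80
python3 -m jog '[[0,0,0,0,0,0],[0,0,0,0,0,0],[0,0,0,0,0,0],[0,0,0,0,0,0],[0,0,0,0,0,0]]' 0 80
python3 -c "from h import *;go(.536,-.3,.2,150.7)"
```

```text
time_s: 3.93
ee_pos: [0.5356, -0.3003, 0.0807]
orientation: [-90.0, 0.2, 150.7]
force: [0.5, 1.0, 4.7]
gripper_width: 0.508
time_s: 4.35
ee_pos: [0.5356, -0.3003, 0.0807]
orientation: [-90.0, 0.2, 150.7]
force: [-0.1, 1.1, 5.5]
gripper_width: 0.505
t 4.35 pos [ 0.5356 -0.3003  0.0807] ori [-90.02   0.17 150.71] F [-0.1  1.1  5.5] w 0.505 
shift [  -0.6 -119.3   -0.5] turn [ 0.0003  0.0002 -0.003 ]
```

```bash
python3 -m jog '[[0,-10,0,0,0,0],[0,-25,0,0,0,0],[0,-35,0,0,0,0],[0,-35,0,0,0,0],[0,-15,0,0,0,0]]' 
python3 -m jog '[[0,-5,0,0,-0.1,0],[0,0,0,0,-0.12,0],[0,0,0,0,-0.12,0],[0,0,0,0,-0.12,0],[0,0,0,0,-0.12,0]]'
python3 -m jog '[[0,0,0,0,-0.12,0],[0,0,0,0,-0.061,0],[0,0,0,0,0,0],[0,0,0,0,0,0],[0,0,0,0,0,0]]'
python3 -c "from h import *;go(.5664,-.0405,.206,194.3)"
```

```text
time_s: 4.77
ee_pos: [0.5357, -0.3005, 0.2037]
orientation: [-90.0, 0.4, 150.7]
force: [1.4, -0.6, -1.9]
gripper_width: 0.508
time_s: 5.18
ee_pos: [0.5336, -0.2996, 0.2033]
orientation: [-90.1, -0.1, -175.8]
force: [-0.3, 0.5, -4.3]
gripper_width: 0.505
time_s: 5.6
ee_pos: [0.5342, -0.2998, 0.2036]
orientation: [-90.0, -0.0, -165.8]
force: [-0.1, -0.6, -3.6]
gripper_width: 0.506
t 5.6 pos [ 0.5342 -0.2998  0.2036] ori [-9.0040e+01 -5.0000e-02 -1.6581e+02] F [-0.1 -0.6 -3.6] w 0.506 
shift [ -94.7   -2.3 -243.5] turn [ 0.0008 -0.002   0.0008]
```

```bash
python3 -m jog '[[-8,0,-20,0,0,0],[-14,0,-36,0,0,0],[-14,0,-36,0,0,0],[-14,0,-36,0,0,0],[-14,0,-36,0,0,0]]' >/dev/null
python3 -m jog '[[-14,0,-36,0,0,0],[-12,0,-30,0,0,0],[-5,0,-13.5,0,0,0],[0,0,0,0,0,0],[0,0,0,0,0,0]]'
python3 - <<'E'
from h import *
go(.5664,-.0405,.1257,194.3)
s=state();p=s["ee_pos"]
q=[p[0],p[1],p[2]-.0807,np.radians(s["orientation"][2]-180)]
a=[]
for n,x,y in(("side",300,145),("top",272,130)):
    f=grab_frame(n);cv2.imwrite(f"pics/{n}2.png",f[:,:,::-1])
    o=cv2.resize(f[y:y+100,x:x+80,::-1],(400,500),interpolation=cv2.INTER_CUBIC)
    draw(o,n,q,REST,x,y,5);draw(o,n,[.6304,-.0242,0,np.radians(14.3)],STAND,x,y,5);a.append(o)
cv2.imwrite("pics/near2.png",np.hstack(a))
E
```

```text
time_s: 6.43
ee_pos: [0.5665, -0.0397, 0.2039]
orientation: [-90.0, -0.0, -165.7]
force: [-0.6, 0.5, -3.4]
gripper_width: 0.504
t 6.43 pos [ 0.5665 -0.0397  0.2039] ori [-9.0010e+01 -2.0000e-02 -1.6565e+02] F [-0.6  0.5 -3.4] w 0.504 
shift [ 0.3 78.2  0.8] turn [0.0001 0.0008 0.0004]
```

View pics/near2.png

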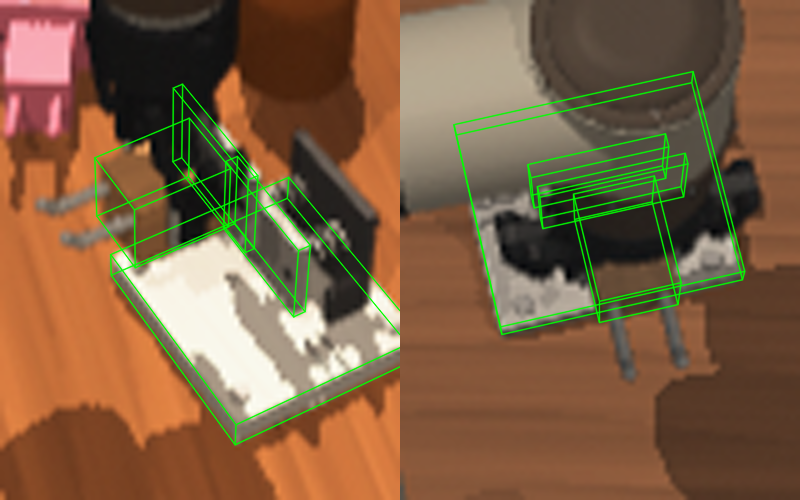

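```bash
python3 -m jog '[[0,20,0.8,0,0,0],[0,30,0,0,0,0],[0,20,0,0,0,0],[0,8,0,0,0,0],[0,0,0,0,0,0]]' >/dev/null
python3 -m jog '[[0,0,0,0,0,0],[0,0,0,0,0,0],[0,0,0,0,0,0],[0,0,0,0,0,0],[0,0,0,0,0,0]]'
python3 - <<'E'
from h import *
go(.5664,-.0405,.1257,194.3)
s=state();p=s["ee_pos"]
q=[p[0],p[1],p[2]-.0807,np.radians(s["orientation"][2]-180)]
a=[]
for n,x,y in(("side",312,165),("top",280,130)):
    f=grab_frame(n);cv2.imwrite(f"pics/{n}3.png",f[:,:,::-1])
    o=cv2.resize(f[y:y+75,x:x+60,::-1],(420,525),interpolation=cv2.INTER_CUBIC)[:, :400]
    if n=="side":o2=o.copy()
    draw(o,n,q,REST,x,y,7);draw(o,n,[.6304,-.0242,0,np.radians(14.3)],STAND,x,y,7);a.append(o)
cv2.imwrite("pics/near3.png",np.hstack([o2,a[0]]))
E
```

```text
time_s: 7.37
ee_pos: [0.5672, -0.0413, 0.1269]
orientation: [-90.0, 0.1, -165.7]
force: [0.2, -0.3, -4.0]
gripper_width: 0.505
t 7.37 pos [ 0.5672 -0.0413  0.1269] ori [-8.9990e+01  1.1000e-01 -1.6572e+02] F [ 0.2 -0.3 -4. ] w 0.505 
shift [ 0.6  1.2 -1. ] turn [-0.0001 -0.0003 -0.0019]
```

View pics/near3.png

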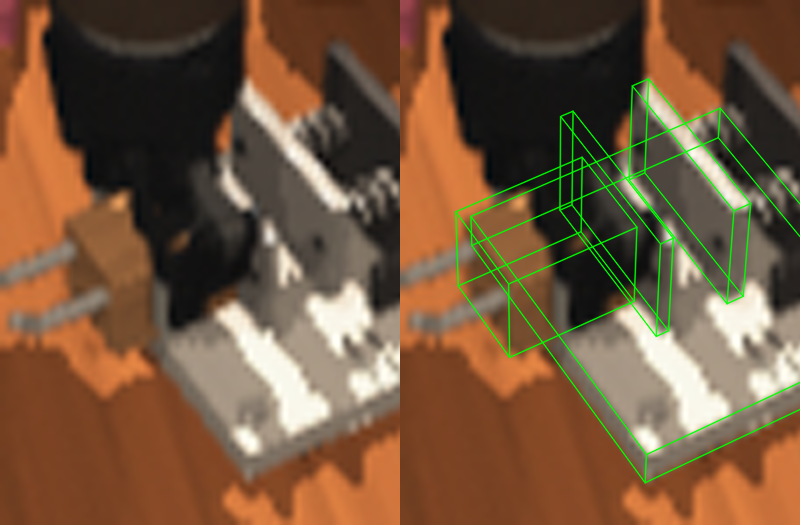

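```bash
python3 -m jog '[[-4,0.6,-0.5,0,0,0],[-6,0.6,-0.5,0,0,0],[-6,0,0,0,0,0],[-6,0,0,0,0,0],[-2,0,0,0,0,0]]' 
python3 -m jog '[[-1,0,0,0,0,0],[-1,0,0,0,0,0],[-1,0,0,0,0,0],[-1,0,0,0,0,0],[-1,0,0,0,0,0]]'
python3 -m jog '[[-1,0,0,0,0,0],[-1,0,0,0,0,0],[-1,0,0,0,0,0],[-1,0,0,0,0,0],[-1,0,0,0,0,0]]'
python3 -m jog '[[0,0,0,0,0,0],[0,0,0,0,0,0],[0,0,0,0,0,0],[0,0,0,0,0,0],[0,0,0,0,0,0]]'
python3 -c "from h import *;go(.6304-.036*.969,-.0242-.036*.247,.1257,194.3)"
```

```text
time_s: 7.88
ee_pos: [0.5914, -0.0341, 0.1247]
orientation: [-90.0, 0.1, -165.7]
force: [0.6, 0.5, -3.1]
gripper_width: 0.503
time_s: 8.3
ee_pos: [0.594, -0.0334, 0.1245]
orientation: [-90.0, -0.1, -165.7]
force: [-1.5, -0.9, -2.6]
gripper_width: 0.504
time_s: 8.72
ee_pos: [0.5986, -0.0322, 0.1245]
orientation: [-90.0, -0.2, -165.7]
force: [-5.1, -1.1, -1.6]
gripper_width: 0.507
time_s: 9.13
ee_pos: [0.5987, -0.0322, 0.1244]
orientation: [-90.0, -0.1, -165.7]
force: [-5.6, -0.1, -1.9]
gripper_width: 0.505
t 9.13 pos [ 0.5987 -0.0322  0.1244] ori [-9.0010e+01 -1.3000e-01 -1.6572e+02] F [-5.6 -0.1 -1.9] w 0.505 
shift [ 3.3 -1.2  0.1] turn [ 0.0003 -0.0004  0.0023]
```

```bash
python3 -m jog '[[-1.2,0,0,0,0,0],[-1.2,0,0,0,0,0],[-1.2,0,0,0,0,0],[-1.2,0,0,0,0,0],[-0.8,0,0,0,0,0]]'
for i in 1 2 3; do python3 -m jog '[[0,0,0,0,0,0],[0,0,0,0,0,0],[0,0,0,0,0,0],[0,0,0,0,0,0],[0,0,0,0,0,0]]'; done
python3 - <<'E'
from h import *
go(.6304-.036*.969,-.0242-.036*.247,.1257,194.3)
s=state();p=s["ee_pos"];print(s["moment"])
a=[]
q=[p[0],p[1],p[2]-.0807,np.radians(s["orientation"][2]-180)]
for n,x,y in(("side",312,165),("top",280,130)):
    f=grab_frame(n);cv2.imwrite(f"pics/{n}4.png",f[:,:,::-1])
    if n=="top": print(regions_of(n,"plate")[:1] and regions_of(n,"plate")[0]["rect"])
    o=cv2.resize(f[y:y+75,x:x+80,::-1],(560,525),interpolation=cv2.INTER_CUBIC)[:,:400 if n=="top" else 560]
    if n=="side": a.append(o[:,:400])
cv2.imwrite("pics/push.png",np.hstack(a+[o]))
E
```

```text
time_s: 9.55
ee_pos: [0.603, -0.0311, 0.1244]
orientation: [-90.0, -0.3, -165.7]
force: [-8.6, -1.0, 1.9]
gripper_width: 0.505
time_s: 9.97
ee_pos: [0.6029, -0.0311, 0.1245]
orientation: [-90.0, -0.3, -165.7]
force: [-7.8, -0.8, 1.6]
gripper_width: 0.506
time_s: 10.38
ee_pos: [0.6029, -0.0311, 0.1244]
orientation: [-90.0, -0.3, -165.7]
force: [-7.7, -0.6, 0.2]
gripper_width: 0.503
time_s: 10.8
ee_pos: [0.6029, -0.0311, 0.1244]
orientation: [-90.0, -0.3, -165.7]
force: [-8.1, -0.4, 1.2]
gripper_width: 0.507
t 10.8 pos [ 0.6029 -0.0311  0.1244] ori [ -90.03   -0.31 -165.71] F [-8.1 -0.4  1.2] w 0.507 
shift [ 7.6 -1.2  0.1] turn [ 0.0005 -0.0002  0.0054]
[-0.07463567  2.03870648  0.3446294 ]
[]
```

View pics/push.png

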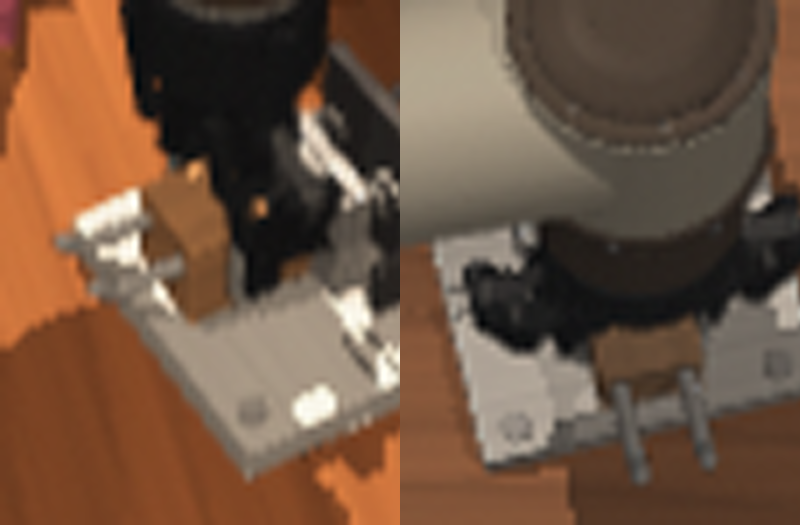

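```bash
python3 -m jog '[[-0.6,0,0,0,0,0],[-0.6,0,0,0,0,0],[-0.6,0,0,0,0,0],[-0.4,0,0,0,0,0],[0,0,0,0,0,0]]' | grep -E 'pos|force'
for i in 1 2 3 4 5 6; do python3 -m jog '[[0,0,0,0,0,0],[0,0,0,0,0,0],[0,0,0,0,0,0],[0,0,0,0,0,0],[0,0,0,0,0,0]]'| grep -E 'pos|force'; done
python3 - <<'E'
from h import *
go(.6304-.036*.969,-.0242-.036*.247,.1257,194.3)
a=[]
for n,x,y in(("side",320,165),):
    f=grab_frame(n);cv2.imwrite(f"pics/{n}5.png",f[:,:,::-1])
    o=cv2.resize(f[y:y+75,x:x+70,::-1],(560,600),interpolation=cv2.INTER_CUBIC)
    # plate predicted at 12.5 mm pushed, z bias as seen
    B=[box((12.5,20.5),(-40,40),(45,105)),box((7,7.1),(-75,75),(20,20)),box((18,18.1),(-75,75),(20,20))]
    draw(o,n,[.6318,-.0227,-.005,np.radians(14.3)],B,x,y,8)
cv2.imwrite("pics/push5.png",o)
E
```

```text
ee_pos: [0.6045, -0.0307, 0.1243]
force: [-9.7, -0.7, 1.9]
ee_pos: [0.6044, -0.0307, 0.1243]
force: [-10.0, -1.3, 2.0]
ee_pos: [0.6045, -0.0307, 0.1243]
force: [-9.8, -0.0, 0.6]
ee_pos: [0.6045, -0.0307, 0.1243]
force: [-9.2, -0.7, 1.9]
ee_pos: [0.6045, -0.0307, 0.1243]
force: [-10.2, -1.2, 1.2]
ee_pos: [0.6045, -0.0307, 0.1243]
force: [-10.3, -1.9, 1.5]
ee_pos: [0.6045, -0.0307, 0.1243]
force: [-9.4, -1.9, 0.7]
t 13.87 pos [ 0.6045 -0.0307  0.1243] ori [ -90.04   -0.39 -165.71] F [-9.4 -1.9  0.7] w 0.511 
shift [ 9.3 -1.3  0.1] turn [ 0.0007 -0.0002  0.0068]
```

View pics/push5.png

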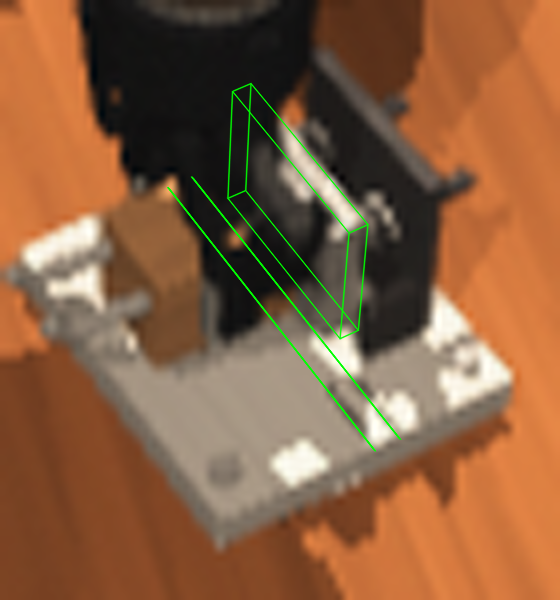

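```bash
python3 -c "
from rig import *
print(close_job());s=state();print(s['time_s'],s['force'],s['gripper_width'])"
```

```text
the job is handed in; nothing more can be done
None
the job is handed in; nothing more can be done
```

I gripped the two-pronged rest across its 44 mm width and lifted it. I then pressed its flange against the sprung plate and handed the job in at about 14 s, still gripping and pushing.

**Last checks**
- **Push:** the wrist force read about 9.2–10.3 N in x over 2.5 s, with the tool not moving. The force grew by about 0.8 N per mm over the first millimetres, which matches the springs. That puts the plate about 12.5 mm in.
- **Plate position:** in the side picture, the plate fits the outline I drew for 12.5 mm of travel.
- **Alignment:** by the arm's pose, the flange is about 1.4 mm low, within 1 mm sideways, and turned or tipped by less than 0.5°. This rests on the plate pose I fitted from the two cameras.

**Checks that disagreed or fell short**
- **Camera heights:** the two-view fits put both the rest and the stand about 5 mm too low. I put this down to calibration and used the stated heights.
- **Contact point:** the flange met the plate about 3.5 mm earlier than the fit predicted.
- **Vertical force:** the reading rose from about -4 to +1 N while pushing. I did not explain it.
- **Flush edges:** at the final pose the gripper hid much of the seam between flange and plate, so I could not see it all round. I also have no direct measurement of force between the fingers and the plate.

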